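# Unbolt the prop crate and lay out the drumstick for touching up

## Robot

A 6-joint arm with a two-finger parallel gripper is mounted at the origin on the work surface. World frame = base frame: x ahead of the robot, y to its left, z up, the work surface at z = 0. Lengths are in mm, angles in rad, forces in N, time in s.
With the tool pointing down it reaches from about 350 to 875 mm from the base axis. Payload 4.2 kg.
Tool frame: the origin (TCP) lies at the very end of the fingers, on their centre line; the grasp point (between the pads) lies 19 mm behind it; z points along the fingers, y is the line along which they close (so a half turn about z gives the same grasp; the last joint's range is limited). The gripper opens to 87 mm and grips with 3 to 60 N. Pads are 19 mm wide; open, the fingers measure 117 mm over their backs; the gripper's body (75 mm by 190 mm) begins 51 mm behind the grasp point.
Start: joints at [1.429, 0.385, 0.008, 0, -1.194, -0.259], TCP at [243.814, 575.46, 196.55] pointing down, gripper open.
Joint ranges: [-3.14, 3.14], [-1.21, 2.06], [-1.07, 1.41], [-3.16, 2.05], [-2.99, -0.16], [-3.1, 3.1]. Speed limits (rad/s): [2.79, 2.79, 3.14, 3.14, 3.14, 3.14].

## Interface

Orientations are given as a rotation vector (axis times angle).
In Python, from cell import r, vision, order gives the robot as it stands.
- The arm moves only by the shell command python3 -m creep 'ROWS'. ROWS is text: rows parted by semicolons, each of 7 numbers parted by spaces: the turn, a rotation vector about the tool's x, y, z in rad, then the shift along the tool's x, y, z in m, then the opening, from 0 (shut) to 1 (fully open). A call has exactly 8 rows; each row shifts and turns the commanded pose from where the row before left it, along the tool's axes as they then stand; what a row does not reach is not made up. A row lasts 1/12 s, in which the tool goes at most 41.7 mm and 7.16 degrees, less where a joint would pass 70% of its speed; a pose out of reach is approached as far as the arm can. A call with a gripper value outside its range is refused whole. The fingers move at their own pace and stop on an object; the grip force is fixed at half the most. Time passes only in rows, so rows that do not move let the fingers close, or fill a call up. It gives the time, the measured TCP pose, the force, the opening and the grip force at its end, in the units of the state.
- r.get_obs(): the state, without advancing time (a new reading comes with each control period).
- vision.read_camera(name): name is "scene" or "top" or "wrist"; returns (picture, depth): 480x640x3 uint8, red, green, blue; 480x640 float32, mm along the optical axis (not along the pixel's ray), 0 where there is no reading.
- vision.calibration(name): a dict with "camera_matrix" (3x3 intrinsics, pixels), "dist" ([k1, k2, p1, p2, k3] as OpenCV has them; the pictures are not rectified), "extrinsics" (4x4, takes a point from camera to world coordinates); the wrist camera has in their place "hand_eye" (4x4, takes a point from camera to tool coordinates, whose origin is the TCP and whose axes are the flange's). Camera axes: x right, y up, looking along -z (the intrinsics and any distortion apply to the point x, -y, -z); pixel columns grow to the right and rows downward; lengths in mm; the calibration is good to about 2 mm. A picture is of the moment at which its call begins: read the wrist's pose just before it. calibration takes no time and is no camera call.
- order.finish_job(): hands the job in; it is judged then, once.
The state is a dict: "time_s": time; "joints": joint angles; "joint_vel": joint speeds; "joint_torque": joint torques, N m; "ee_pos": TCP position; "tool_rot": TCP orientation; "contact_force": force on the tool from outside, world axes, zero at the start; "moment": the same for the moment, N m; "gripper_width": opening from 0.0 (shut) to 1.0 (fully open); "gripper_force": force on a finger pad.
Only numpy, scipy, OpenCV 4.12 (cv2) and the standard library are available. Lean on these libraries where they do the work, as an engineer would, in place of code of your own. Each camera call takes 0.05 s, during which the arm holds its last target. There are 200 camera calls.

## Task

Unlock the prop crate: lift the barrel bolt's handle out of its notch, draw the bolt fully back, and slide the slatted lid fully open. Then take the prop drumstick out of the crate and set it down gently, right way up and wholly on the painting board. Leave the bread roll, the two paint jars and the brush pot where they are.

Things in the scene. Friction and masses are not known exactly. Their poses are not given: they have to be found in the camera images.
- crate: Open plywood crate fixed to the bench, 260 mm along its x, 360 mm along its y, walls and floor 10 mm. Origin: centre of its underside; z up; at yaw 0 x points away from the robot, y to its left. Near and far walls (-x, +x) have lips over the lid's edges, tops at 124 mm, 216 mm apart. Right end wall (-y): 118 mm high, inner face at y = -170 mm. Left end wall: 102 mm, the lid runs out over it.
- keeper (a point): Middle of the hole in the steel keeper on the crate's far lip, which takes the bolt's end and so locks the lid; fixed to the crate at crate x = 119, y = 30, z = 147 mm. Keeper 22 mm along x, 36 mm wide, top at 162 mm.
- bolt_axis (a point): Point on the barrel bolt's axis, on the lid's left cross batten; moves with the lid only. At crate x = 0, y = 30, z = 147 mm with the lid shut. The bolt is a 14 mm rod lying along the crate's x through this point, held by two guides (tops at 160 mm) on a steel plate 165 x 44 mm that also carries the two notch lugs.
- lid (a joint): Slatted lid sliding in the crate's grooves along the crate's +y, m: 0 shut, 0.22 fully open (stop). About 3 N of friction; stays where left; locked while the bolt is in the keeper. Slats' upper face 116 mm above the bench; two cross battens along x, 44 mm wide, tops at 128 mm, carry bow handle and bolt. Right edge at crate y = -168 mm when shut, and moves with the lid.
- bolt (a joint): Travel of the bolt along the crate's -x (towards the robot), m: 0 shot into the keeper, 0.05 fully drawn (stop). Clear of the keeper from 0.02. About 1.5 N of friction; stays where it is left.
- bolt_handle (a joint): Angle of the bolt's handle about the rod, rad: 0 lying level towards the crate's +y in its notch, 1.57 straight up, stop at 1.6. In the notch (between two lugs, 2 mm of play each side) the bolt cannot be drawn; the handle is clear of the lugs above 0.8. Light friction holds it where it is left.
- bolt_knob (a point): Middle of the bolt handle's round grip, 18 mm thick, 28 mm long along the handle, 48 mm from the rod's axis, on a 12 mm arm. Bolt shot, lid shut: at crate x = 30 mm, and with the handle level y = 78, z = 147 mm (31 mm above the slats). Moves with handle, bolt and lid. The lugs reach 24 mm from the axis, so it can be pinched on its crate -x and +x sides; it may swivel in the fingers.
- lid_grip (a point): Middle of the lid's bow handle: a round steel bar 11 mm thick, 90 mm long along the crate's x, its middle 164 mm above the bench and 36 mm above the batten; at crate x = 0, y = -100 mm when the lid is shut. Moves with the lid.
- drumstick: Prop roast drumstick fixed on a dark wooden base, about 0.25 kg, in the crate under the lid's right half, length roughly along crate x. Base 170 x 80 x 10 mm; origin: centre of its underside (on the crate's floor, 10 mm above the bench); x towards the bone end, z up. Brown meat: round, 50 mm thick from x = -48 to 0 mm, axis 34.5 mm above the origin. Pale bone to x = +83 mm. Top at 60 mm.
- meat_end (a point): Middle of the lower edge of the drumstick base's meat end, 85 mm from its origin.
- bone_end (a point): Middle of the lower edge of the drumstick base's bone end, 85 mm from its origin.
- paint_board: Painting board, an off-white board with spots of paint, lying fast on the bench to the robot's right, 240 mm along its x, 260 mm along its y, 12 mm thick. Origin: centre of its underside; z up.
- bread_roll: Prop bread roll, a brown dome 94 mm across, 54 mm high, in the crate under the lid's left half. Origin: centre of its underside. Not to be disturbed.
- paint_jar_a: Paint jar, 76 mm across, 105 mm high, beyond the painting board. Origin: centre of its underside. Not to be disturbed.
- paint_jar_b: Paint jar like the other, beyond the painting board. Origin: centre of its underside. Not to be disturbed.
- brush_pot: Clear pot 68 mm across, 85 mm high, with brushes standing up to 185 mm, on the bench beyond the crate's right end. Origin: centre of its underside. Not to be disturbed.
Not all that is in view belongs to the job. There is more than one size of the drumstick; the one meant has the size given above.

How it is judged:
By the outcome, as a careful person would: the job done as asked, in the order asked, and still so for the second after the job is handed in, with the robot touching nothing.
It also fails if it takes over 61 s, if anything falls off the work surface, if the arm or the gripper's body presses on something with over 40 N, if the wrist force passes 120 N, or if a joint passes its speed limit or range.

## Working session

There is one attempt and no reset: what is moved stays moved. The work goes in short steps, Python scripts to look and compute and a shell command to move; the robot and the scene stay as the last step left them, time stands still between calls to the robot, and variables do not carry over. Pictures are saved under pics/ and viewed, at most 11 in all, crops included, and the job is handed in when it is done.

```bash
ls; mkdir -p pics
cat > h.py <<'E'
import numpy as np,cv2
from cell import r,vision,order
from scipy.spatial.transform import Rotation as R
def tool():
    o=r.get_obs();T=np.eye(4);T[:3,:3]=R.from_rotvec(o["tool_rot"]).as_matrix();T[:3,3]=o["ee_pos"];return T
def snap(n,f):
    T=tool();p,d=vision.read_camera(n);c=vision.calibration(n)
    E=T@np.array(c["hand_eye"]) if n=="wrist" else np.array(c["extrinsics"])
    cv2.imwrite("pics/%s.png"%f,p[:,:,::-1]);np.savez("pics/%s.npz"%f,p=p,d=d,E=E,K=c["camera_matrix"],D=c["dist"])
def load(f): return np.load("pics/%s.npz"%f)
def pts(z,uv,depth=None):
    uv=np.array(uv,float).reshape(-1,1,2);n=cv2.undistortPoints(uv,np.array(z["K"]),np.array(z["D"]))[:,0]
    if depth is None: depth=np.array([z["d"][int(round(v)),int(round(u))] for u,v in uv[:,0]])
    P=np.c_[n[:,0]*depth,-n[:,1]*depth,-depth*np.ones(len(n))]
    return P@z["E"][:3,:3].T+z["E"][:3,3]
def onz(z,uv,h):  # ray meets world height h
    a=pts(z,uv,np.full(len(uv),1.));o=z["E"][:3,3];d=a-o
    return o+d*((h-o[2])/d[:,2])[:,None]
def proj(z,P):
    P=(np.array(P,float)-z["E"][:3,3])@z["E"][:3,:3]
    q=P*[1,-1,-1];return cv2.projectPoints(q.reshape(-1,1,3),np.zeros(3),np.zeros(3),np.array(z["K"]),np.array(z["D"]))[0][:,0]
E
python3 - <<'E'
from h import *
snap("top","top0");snap("scene","scene0")
print(r.get_obs());print(tool())
for f in("top0","scene0"):
    z=load(f);print(z["E"].round(2),z["K"],z["D"])
print(vision.calibration("wrist")["hand_eye"])
E
```

```text
pics
{'time_s': 0.1, 'joints': array([ 1.42862830e+00,  3.85468530e-01,  6.73134184e-03, -4.11192264e-04,
       -1.19400923e+00, -2.58578659e-01]), 'joint_vel': array([ 0.00020717, -0.0006729 ,  0.003123  ,  0.00188571, -0.00075933,
       -0.00101972]), 'joint_torque': array([-1.09352230e-03, -3.91692567e+01,  1.87934089e+01,  4.23193529e+00,
        1.34457907e-02, -7.27017687e-05]), 'ee_pos': array([243.59061405, 574.92005016, 195.5671091 ]), 'tool_rot': array([ 3.07675967e+00, -6.25128985e-01, -4.20884086e-04]), 'contact_force': array([ 0.06589995, -0.70035087,  0.29620959]), 'moment': array([ 0.02476285,  0.0365405 , -0.0025845 ]), 'gripper_force': 0.0, 'gripper_width': 0.998277254670982}
[[ 9.20710831e-01 -3.90244970e-01 -6.54794180e-04  2.43590614e+02]
 [-3.90245498e-01 -9.20708928e-01 -1.87621597e-03  5.74920050e+02]
 [ 1.29308999e-04  1.98298285e-03 -9.99998026e-01  1.95567109e+02]
 [ 0.00000000e+00  0.00000000e+00  0.00000000e+00  1.00000000e+00]]
[[-3.00000e-02  9.80000e-01 -1.80000e-01  3.41490e+02]
 [-1.00000e+00 -2.00000e-02  1.00000e-02  6.84600e+01]
 [ 0.00000e+00  1
[... 252 characters left out ...]
       0.          0.        ]
[[-5.40000e-01 -7.30000e-01  4.10000e-01  1.03233e+03]
 [ 8.40000e-01 -4.70000e-01  2.60000e-01  4.11470e+02]
 [-0.00000e+00  4.90000e-01  8.70000e-01  1.18937e+03]
 [ 0.00000e+00  0.00000e+00  0.00000e+00  1.00000e+00]] [[505.7938167   0.        315.6521919]
 [  0.        505.7938167 240.5195954]
 [  0.          0.          1.       ]] [-0.01146855  0.          0.          0.          0.        ]
[[-2.56364840e-04  9.64200933e-01  2.65172578e-01  7.12281468e+01]
 [ 9.99999283e-01  5.57273891e-04 -1.05953395e-03  1.42608392e-01]
 [-1.16937738e-03  2.65172116e-01 -9.64200384e-01 -1.88647713e+02]
 [ 0.00000000e+00  0.00000000e+00  0.00000000e+00  1.00000000e+00]]
```

View pics/top0.png

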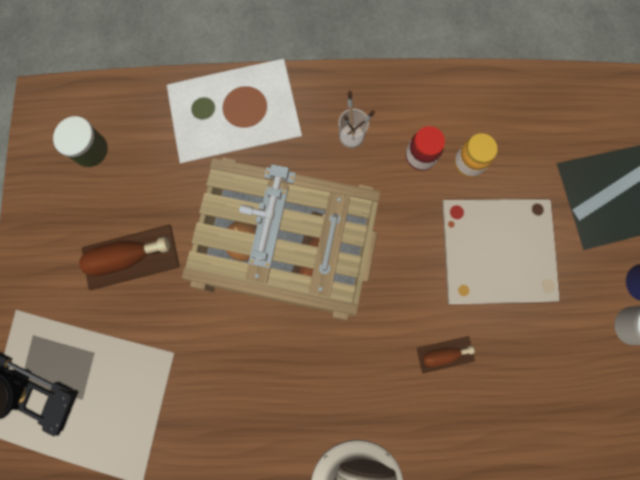

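View pics/scene0.png

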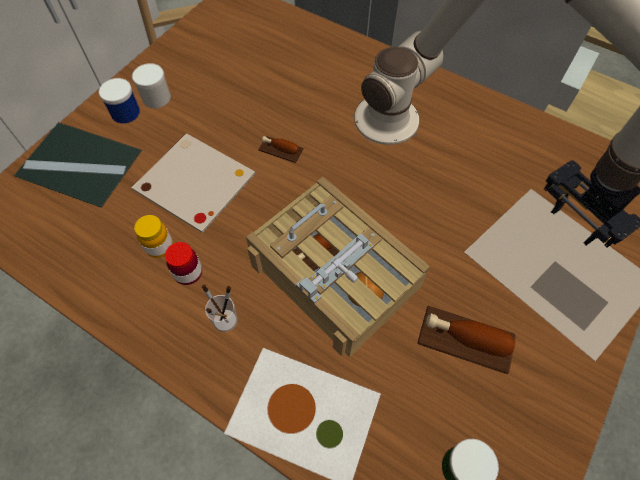

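Top view: crate centre at about (283,237), bolt from (262,262) to the keeper at (279,172), and the bow handle at about (330,242). The painting board is at (500,250), with the jars at (428,145) and (478,153) and the brush pot at (352,128). 

Drumstick candidates are the large one at (128,257) outside the crate, the small one at (445,356) outside, and one under the slats at about (308,262). The one in the crate fits the description. Next is an enlarged crop.

Run:
```python
from h import *
a=cv2.imread("pics/top0.png")[150:325,175:390];b=cv2.imread("pics/scene0.png")[175:355,240:435]
a=cv2.resize(a[:, :200],(400,350*1),interpolation=3) if 0 else cv2.resize(a,None,fx=3.7,fy=3.4,interpolation=cv2.INTER_CUBIC)
cv2.imwrite("pics/c1.png",a);print(a.shape)
```

```text
(595, 796, 3)
```

View pics/c1.png

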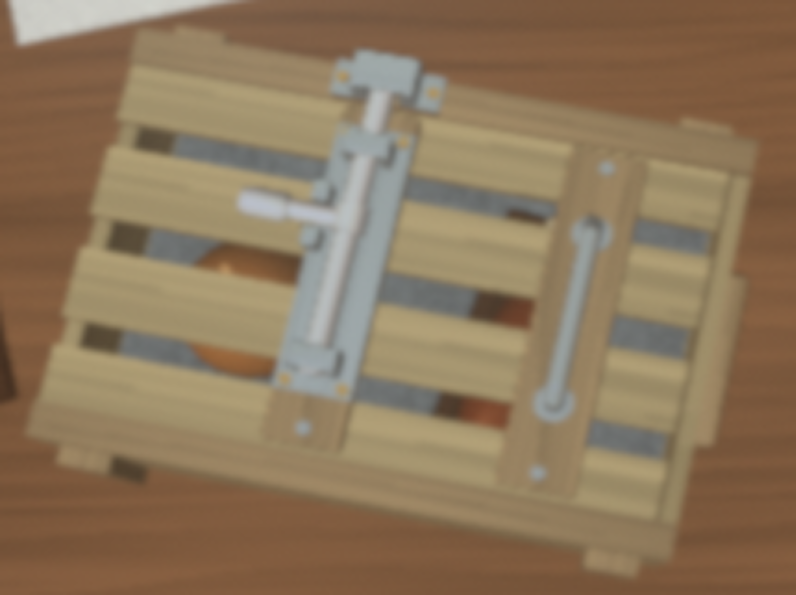

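The crop shows the keeper at crop (388,72), bow bar ends at (593,228) and (553,402), the knob at (262,205) and the crate's top corners. The roll is under the left half, and the red-brown meat with its dark base is under the right half at about (490,350), so the drumstick in the crate is the one meant. Next I fit the crate's pose.

```bash
cat > fit.py <<'E'
from h import *
from scipy.optimize import least_squares
z=load("top0")
c=lambda a:np.array([[175+u/3.7-.4,150+v/3.4-.4] for u,v in a])
px=c([(388,72),(593,228),(553,402),(757,142),(672,560),(28,435),(138,30),(262,205)])
M=np.array([(119,30,162),(42,-100,169),(-42,-100,169),(130,-180,124),(-130,-180,124),(-130,180,124),(130,180,124),(30,78,155)],float)
def W(p,M):
    cs,s=np.cos(p[2]),np.sin(p[2]);return M@np.array([[cs,-s,0],[s,cs,0],[0,0,1]]).T+[p[0],p[1],0]
f=least_squares(lambda p:(proj(z,W(p,M))-px).ravel(),[340,140,-.2],loss="soft_l1")
p=f.x;print("crate",p,"\n",(proj(z,W(p,M))-px).round(1))
P=p
print("knob",W(p,np.array([[30,78,147.]])),"grip",W(p,np.array([[0,-100,164.]])))
b=onz(z,[(443,200),(551,200),(559,301),(447,304)],12);print(b.round(),b.mean(0))
for n,q,h in (("red",(429,141),105),("yel",(481,150),105)):print(n,onz(z,[q],h))
E
python3 fit.py
python3 - <<'E'
from fit import *
# depth check
u=proj(z,W(p,np.array([[0,-100,169.5],[119,30,162],[0,-60,116],[-40,150,116]]))) 
print(pts(z,u)-W(p,np.array([[0,-100,169.5],[119,30,162],[0,-60,116],[-40,150,116]])))
E
```

```text
crate [ 5.36132403e+02  1.43303368e+02 -2.28303681e-01] 
 [[-1.   0.1]
 [-0.6  2.7]
 [ 1.6 -6.9]
 [ 0.5 -0.3]
 [-0.3  0.5]
 [-0.4  0.6]
 [ 0.2 -0.2]
 [ 0.3 -0.8]]
knob [[583.00734747 212.48963559 147.        ]] grip [[513.49984846  45.89819649 164.        ]]
[[ 628. -222.   12.]
 [ 624. -483.   12.]
 [ 386. -478.   12.]
 [ 389. -215.   12.]] [ 506.79985857 -349.64888102   12.        ]
red [[ 737.82096329 -177.33392777  105.        ]]
yel [[ 715.78039476 -291.2580843   105.        ]]
crate [ 5.36132403e+02  1.43303368e+02 -2.28303681e-01] 
 [[-1.   0.1]
 [-0.6  2.7]
 [ 1.6 -6.9]
 [ 0.5 -0.3]
 [-0.3  0.5]
 [-0.4  0.6]
 [ 0.2 -0.2]
 [ 0.3 -0.8]]
knob [[583.00734747 212.48963559 147.        ]] grip [[513.49984846  45.89819649 164.        ]]
[[ 628. -222.   12.]
 [ 624. -483.   12.]
 [ 386. -478.   12.]
 [ 389. -215.   12.]] [ 506.79985857 -349.64888102   12.        ]
red [[ 737.82096329 -177.33392777  105.        ]]
yel [[ 715.78039476 -291.2580843   105.        ]]
[[-3.92647966e-01  5.14962010e-02  2.23510006e+00]
 [ 2.45606226e-01  5.96981862e-02 -7.63603729e-01]
 [ 1.11060739e+01  1.00613530e+00 -6.33405949e+01]
 [ 8.28558569e-02  1.00498996e-01 -4.51199820e-01]]
```

```bash
cat >> h.py <<'E'
CR=np.array([536.13,143.30,-.2283])
def cw(x,y,zz): # crate -> world
    c,s=np.cos(CR[2]),np.sin(CR[2]);return np.array([CR[0]+c*x-s*y,CR[1]+s*x+c*y,zz])
def wc(P):
    c,s=np.cos(CR[2]),np.sin(CR[2]);d=np.array(P)[:2]-CR[:2];return np.array([c*d[0]+s*d[1],-s*d[0]+c*d[1],P[2]])
def go(P,yaw=None,rpt=True):
    """tool-frame shift (m) to world P, and turn (about tool axes) to point down with tool y at world angle yaw"""
    T=tool();d=T[:3,:3].T@(np.array(P)-T[:3,3])/1000;print("shift",d.round(4),"len",np.linalg.norm(d).round(4))
    if yaw is not None:
        y=np.array([np.cos(yaw),np.sin(yaw),0]);G=np.c_[np.cross(y,[0,0,-1]),y,[0,0,-1]]
        print("turn",R.from_matrix(T[:3,:3].T@G).as_rotvec().round(4),"shift after turn",(G.T@(np.array(P)-T[:3,3])/1000).round(4))
E
python3 -c "
from h import *
go(cw(30,78,215),np.pi+CR[2])"
```

```text
shift [ 0.4539  0.2013 -0.019 ] len 0.4969
turn [ 0.0016 -0.0015  1.3982] shift after turn [ 0.2762 -0.4126 -0.0194]
```

```bash
python3 -m creep '0 0 0 0.0284 0.0126 -0.0024 1;0 0 0 0.0284 0.0126 -0.0024 1;0 0 0 0.0284 0.0126 -0.0024 1;0 0 0 0.0284 0.0126 -0.0024 1;0 0 0 0.0284 0.0126 -0.0012 1;0 0 0 0.0284 0.0126 -0.0012 1;0 0 0 0.0284 0.0126 -0.0012 1;0 0 0 0.0284 0.0126 -0.0012 1'
python3 -m creep '0 0 0 0.0284 0.0126 -0.0012 1;0 0 0 0.0284 0.0126 -0.0012 1;0 0 0 0.0284 0.0126 -0.0012 1;0 0 0 0.0284 0.0126 0 1;0 0 0 0.0284 0.0126 0 1;0 0 0 0.0284 0.0126 0 1;0 0 0 0.0284 0.0126 0 1;0 0 0 0.0284 0.0126 0 1'
python3 -m creep '0 0 0.116 0 0 0 1;0 0 0.116 0 0 0 1;0 0 0.116 0 0 0 1;0 0 0.116 0 0 0 1;0 0 0.116 0 0 0 1;0 0 0.116 0 0 0 1;0 0 0.116 0 0 0 1;0 0 0.116 0 0 0 1'
python3 -m creep '0 0 0.118 0 0 0 1;0 0 0.118 0 0 0 1;0 0 0.118 0 0 0 1;0 0 0.118 0 0 0 1;0 0 0 0 0 0 1;0 0 0 0 0 0 1;0 0 0 0 0 0 1;0 0 0 0 0 0 1'
python3 -c "
from h import *
go(cw(30,78,205),np.pi+CR[2]);snap('wrist','w1')"
```

```text
time_s: 0.77
ee_pos: [414.2, 392.5, 210.6]
tool_rot: [3.078, -0.625, -0.001]
contact_force: [0.7, 0.8, 0.8]
gripper_width: 1.0
gripper_force: 0.0
time_s: 1.43
ee_pos: [584.1, 211.2, 214.0]
tool_rot: [3.078, -0.625, -0.002]
contact_force: [0.3, 1.0, -0.9]
gripper_width: 0.999
gripper_force: 0.0
time_s: 2.1
ee_pos: [583.2, 212.4, 213.9]
tool_rot: [2.467, -1.944, -0.001]
contact_force: [-0.4, -0.7, -0.2]
gripper_width: 1.001
gripper_force: 0.0
time_s: 2.77
ee_pos: [583.5, 212.5, 214.4]
tool_rot: [1.954, -2.46, -0.0]
contact_force: [-0.4, -0.1, 0.4]
gripper_width: 1.0
gripper_force: 0.0
shift [0.0001 0.0005 0.0094] len 0.0094
turn [ 0.0002 -0.0002 -0.0001] shift after turn [0.0001 0.0005 0.0094]
```

View pics/w1.png

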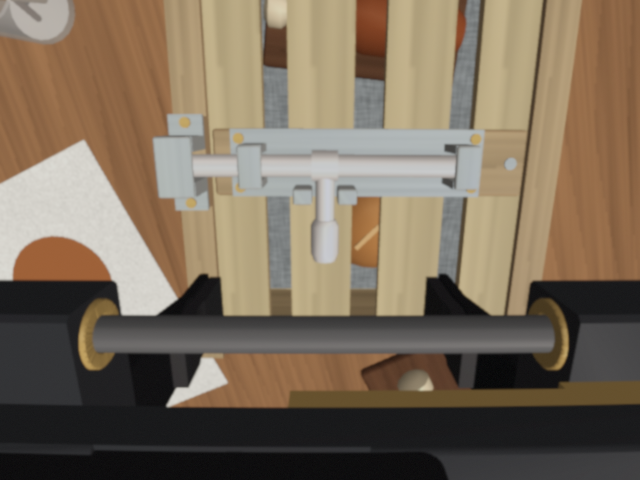

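The wrist view shows the handle level in its notch with the knob at (325,242), and the fingers straddle it. In the crate, the bone is at (277,12) and the meat at about (410,25).

```bash
python3 -c "
from h import *
z=load('w1')
for h in(147,156):print([wc(q).round(1) for q in onz(z,[(325,222),(325,262),(325,242),(175,165)],h)])
go(cw(30,78,130))"
```

```text
[array([ 27.9,  67.2, 147. ]), array([ 27.9,  94.4, 147. ]), array([ 27.9,  80.6, 147. ]), array([121.4,  30.6, 147. ])]
[array([ 28.,  65., 156.]), array([ 27.9,  91.3, 156. ]), array([ 27.9,  78. , 156. ]), array([118.2,  29.7, 156. ])]
shift [0.0002 0.0005 0.0844] len 0.0844
```

```bash
python3 -m creep '0 0 0 0 0.0015 0.014 1;0 0 0 0 0 0.014 1;0 0 0 0 0 0.014 1;0 0 0 0 0 0.014 1;0 0 0 0 0 0.014 1;0 0 0 0 0 0.008 1;0 0 0 0 0 0.006 1;0 0 0 0 0 0 0.5'
python3 -m creep '0 0 0 0 0 0 0;0 0 0 0 0 0 0;0 0 0 0 0 0 0;0 0 0 0 0 0 0;0 0 0 0 0 0 0;0 0 0 0 0 0 0;0 0 0 0 0 0 0;0 0 0 0 0 0 0'
python3 -c "
from h import *
print(wc(tool()[:3,3]),tool()[:3,:3].round(3))"
```

```text
time_s: 3.48
ee_pos: [581.5, 212.6, 129.3]
tool_rot: [1.951, -2.46, -0.001]
contact_force: [0.4, 0.6, 0.9]
gripper_width: 0.972
gripper_force: 0.0
time_s: 4.15
ee_pos: [582.1, 212.9, 130.6]
tool_rot: [-1.952, 2.462, -0.0]
contact_force: [0.1, -0.1, -0.6]
gripper_width: 0.403
gripper_force: 0.0
[ 29.01057008  78.20866712 130.62498559] [[-0.228 -0.974  0.   ]
 [-0.974  0.228  0.   ]
 [-0.    -0.    -1.   ]]
```

```bash
python3 -m creep '0 0 0 0 0 0 0;0 0 0 0 0 0 0;0 0 0 0 0 0 0;0 0 0 0 0 0 0;0 0 0 0 0 0 0;0 0 0 0 0 0 0;0 0 0 0 0 0 0;0 0 0 0 0 0 0'
```

```text
time_s: 4.82
ee_pos: [582.2, 213.0, 130.7]
tool_rot: [-1.952, 2.461, -0.0]
contact_force: [1.0, 0.4, 0.3]
gripper_width: 0.009
gripper_force: 0.3
```

The fingers shut on nothing, so I take a look.

```bash
python3 -c "
from h import *
snap('wrist','w2');snap('scene','s2')
a=cv2.imread('pics/w2.png');b=cv2.imread('pics/s2.png')[190:340,260:430]
cv2.imwrite('pics/w2c.png',np.hstack([cv2.resize(a,(440,330)),cv2.resize(b,(360,330),interpolation=3)]))"
```

```text
(no output)
```

View pics/w2c.png

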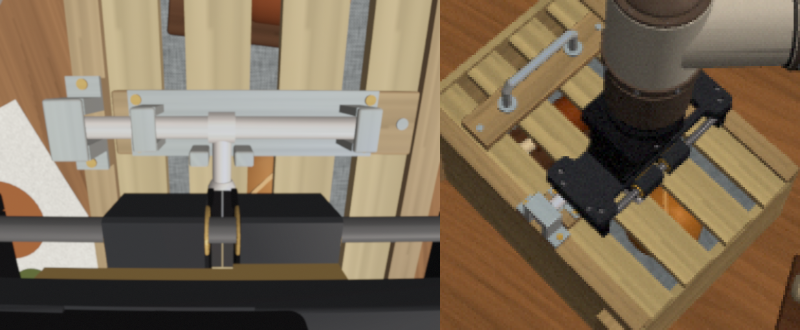

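```bash
python3 -c "
from h import *
z=load('w1')
print([wc(q).round(1) for q in pts(z,[(325,225),(325,242),(325,255),(325,190),(325,165),(300,242),(300,165)])])
z=load('w2')
print([wc(q).round(1) for q in pts(z,[(322,225),(322,245),(322,262),(322,275),(322,290),(322,320),(305,320),(340,320),(305,290),(322,345)])])
print(r.get_obs()['gripper_width'],r.get_obs()['gripper_force'])
"
```

```text
[array([ 28. ,  66.7, 156.9]), array([ 27.9,  77.6, 157.3]), array([ 27.9,  86. , 157.6]), array([ 28. ,  45.3, 154.2]), array([ 28. ,  29.9, 157.1]), array([ 46. ,  89.5, 116.7]), array([ 43. ,  30.1, 154.7])]
[array([ 28.2,  46.7, 154.4]), array([ 28.2,  55.4, 154.5]), array([ 28.2,  63.1, 153.9]), array([ 28.2,  68.3, 155.8]), array([ 28.2,  68.5, 171.7]), array([ 27.9,  45.2, 242.2]), array([ 31.5,  45.7, 241.2]), array([ 24.2,  44.8, 243. ]), array([ 34.7,  67.4, 174.3]), array([ 27.9,  49.6, 244.7])]
0.0042610466678709566 0.33768855024391087
```

```bash
python3 -c "
from h import *
a=cv2.imread('pics/w2.png')[200:400,200:450]
cv2.imwrite('pics/w2d.png',cv2.resize(a,None,fx=3,fy=3,interpolation=2))"
```

```text
(no output)
```

View pics/w2d.png

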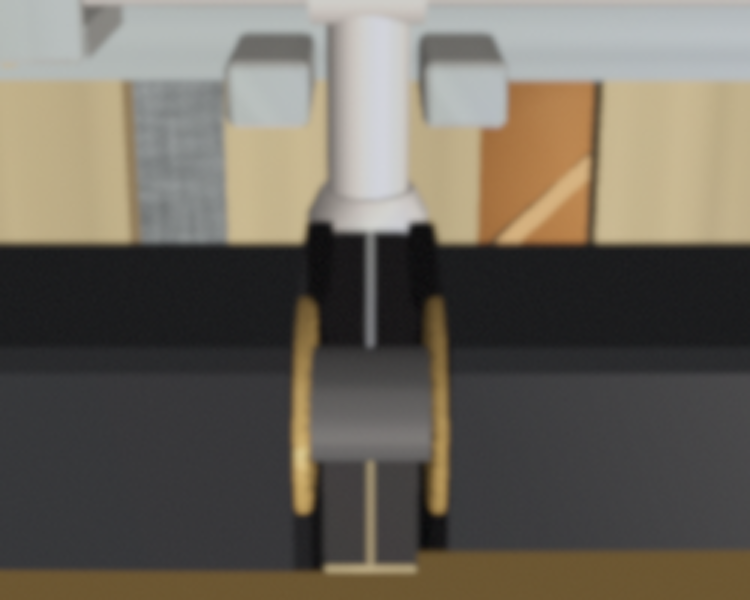

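```bash
python3 -c "
from h import *
for f,T in(('w1',None),('w2',tool())):
    z=load(f)
    H=np.array(vision.calibration('wrist')['hand_eye']);T=z['E']@np.linalg.inv(H);Ti=np.linalg.inv(T)
    d=z['d'];v,u=np.mgrid[200:330:3,0:640:3];uv=np.c_[u.ravel(),v.ravel()]
    P=pts(z,uv);q=P@Ti[:3,:3].T+Ti[:3,3]
    m=(q[:,2]<-2)&(q[:,2]>-70)&(np.abs(q[:,0])<14)&(d[uv[:,1],uv[:,0]]>0)
    q=q[m];uv=uv[m];i=np.argsort(-q[:,2])[:25];print(f,m.sum());print(np.c_[uv,q.round(1)][i])
"; python3 -m creep '0 0 0 0 0 0 0;0 0 0 0 0 0 0;0 0 0 0 0 0 0;0 0 0 0 0 0 0;0 0 0 0 0 0 0;0 0 0 0 0 0 0;0 0 0 0 0 0 0;0 0 0 0 0 0 0'
```

```text
w1 392
[[ 2.22e+02  2.96e+02  1.00e-01 -4.26e+01 -2.49e+01]
 [ 4.23e+02  3.11e+02 -6.40e+00  4.48e+01 -2.62e+01]
 [ 2.22e+02  3.02e+02 -1.90e+00 -4.23e+01 -2.67e+01]
 [ 2.22e+02  3.08e+02 -4.60e+00 -4.24e+01 -2.70e+01]
 [ 2.22e+02  3.05e+02 -3.10e+00 -4.22e+01 -2.71e+01]
 [ 4.23e+02  3.14e+02 -7.30e+00  4.46e+01 -2.72e+01]
 [ 4.26e+02  2.90e+02  3.90e+00  4.51e+01 -2.73e+01]
 [ 4.26e+02  2.78e+02  9.40e+00  4.47e+01 -2.74e+01]
 [ 2.22e+02  2.99e+02 -2.00e-01 -4.20e+01 -2.75e+01]
 [ 4.38e+02  2.75e+02  1.08e+01  4.97e+01 -2.75e+01]
 [ 2.22e+02  3.11e+02 -5.80e+00 -4.23e+01 -2.75e+01]
 [ 2.16e+02  2.78e+02  9.60e+00 -4.38e+01 -2.78e+01]
 [ 4.26e+02  2.81e+02  8.30e+00  4.47e+01 -2.80e+01]
 [ 2.19e+02  2.78e+02  9.70e+00 -4.24e+01 -2.80e+01]
 [ 2.10e+02  2.78e+02  9.70e+00 -4.62e+01 -2.80e+01]
 [ 4.35e+02  2.78e+02  9.70e+00  4.84e+01 -2.81e+01]
 [ 2.22e+02  3.14e+02 -6.80e+00 -4.22e+01 -2.84e+01]
 [ 4.26e+02  2.84e+02  7.20e+00  4.46e+01 -2.87e+01]
 [ 4.32e+02  2.78e+02  9.90e+00  4.69e+01 -2.88e+01]
 [ 2.04e+02  2.75e+02  1.13e+01 -4.84e+01 -2.88e+01]
 [ 4.26e+02  2.87e+02  5.90e+00  
[... 511 characters left out ...]
 263.   13.3   7.  -19.3]
 [306.  266.   11.9  -6.2 -19.3]
 [309.  263.   13.4  -4.8 -19.4]
 [315.  263.   13.6  -2.2 -20.2]
 [339.  269.   10.9   8.3 -20.3]
 [306.  269.   10.9  -6.1 -20.4]
 [312.  263.   13.9  -3.5 -21. ]
 [333.  263.   13.9   5.6 -21. ]
 [306.  272.    9.8  -6.1 -21.1]
 [336.  266.   12.6   6.9 -21.3]
 [339.  272.    9.9   8.2 -21.4]
 [309.  266.   12.7  -4.8 -21.6]
 [333.  266.   12.7   5.6 -21.6]
 [336.  272.   10.1   6.9 -22. ]
 [309.  269.   11.6  -4.8 -22.3]
 [336.  269.   11.6   6.9 -22.4]
 [327.  266.   13.1   3.  -22.5]]
time_s: 5.58
ee_pos: [582.1, 212.9, 130.6]
tool_rot: [-1.952, 2.462, -0.0]
contact_force: [0.0, 0.9, 0.6]
gripper_width: 0.003
gripper_force: 0.4
```

The depth image shows the real fingertips about 28 mm short of the reported TCP, so they shut just above the knob, whose top is at 157. I open, go about 26 mm deeper while watching the force, and pinch again.

```bash
N='0 0 0 0 0 0 1'; python3 -m creep '0 0 0 0 0 0 1;0 0 0 0 0 0 1;0 0 0 0 0 0 1;0 0 0 0 0 0 1;0 0 0 0 0 0 1;0 0 0 0 0 0 1;0 0 0 0 0 0.002 1;0 0 0 0 0 0.004 1'
python3 -m creep '0 0 0 0 0 0.003 0.7;0 0 0 0 0 0.003 0.7;0 0 0 0 0 0.003 0.7;0 0 0 0 0 0.003 0.7;0 0 0 0 0 0.003 0.7;0 0 0 0 0 0.003 0.7;0 0 0 0 0 0.002 0.7;0 0 0 0 0 0 0'
python3 -m creep '0 0 0 0 0 0 0;0 0 0 0 0 0 0;0 0 0 0 0 0 0;0 0 0 0 0 0 0;0 0 0 0 0 0 0;0 0 0 0 0 0 0;0 0 0 0 0 0 0;0 0 0 0 0 0 0'
```

```text
time_s: 6.25
ee_pos: [582.4, 213.1, 124.8]
tool_rot: [-1.951, 2.461, -0.0]
contact_force: [-0.2, -0.6, -0.4]
gripper_width: 0.524
gripper_force: 0.0
time_s: 6.92
ee_pos: [581.8, 212.7, 103.9]
tool_rot: [1.951, -2.461, -0.0]
contact_force: [-0.9, -0.3, 0.7]
gripper_width: 0.672
gripper_force: 0.0
time_s: 7.58
ee_pos: [582.2, 212.9, 104.7]
tool_rot: [-1.952, 2.462, -0.0]
contact_force: [-0.6, -0.6, -0.1]
gripper_width: 0.195
gripper_force: 30.0
```

Pinched: 17 mm opening, 30 N. Next I lift through the arc.

```bash
python3 -m creep '0 0 0 0.001 0 -0.0095 0;0 0 0 0.0028 0 -0.0092 0;0 0 0 0.0046 0 -0.0084 0;0 0 0 0.0062 0 -0.0073 0;0 0 0 0.0075 0 -0.006 0;0 0 0 0.0085 0 -0.0044 0;0 0 0 0.0092 0 -0.0026 0;0 0 0 0 0 0 0'
python3 -c "
from h import *
print(wc(tool()[:3,3]))"
```

```text
time_s: 8.25
ee_pos: [573.4, 172.9, 154.1]
tool_rot: [-1.949, 2.46, -0.001]
contact_force: [-1.5, 3.6, 1.5]
gripper_width: 0.193
gripper_force: 30.0
[ 29.5471973   37.29897091 154.0511344 ]
```

```bash
python3 -m creep '0 0 0 0 0.008 0 0;0 0 0 0 0.008 0 0;0 0 0 0 0.008 0 0;0 0 0 0 0.008 0 0;0 0 0 0 0.008 0 0;0 0 0 0 0.008 0 0;0 0 0 0 0.005 0 0;0 0 0 0 0 0 0'
python3 -c "
from h import *
print(wc(tool()[:3,3]));snap('top','t3')
a=cv2.imread('pics/t3.png')[150:325,175:390];cv2.imwrite('pics/t3c.png',cv2.resize(a,None,fx=3,fy=3,interpolation=2))"
```

```text
time_s: 8.92
ee_pos: [524.9, 186.3, 153.8]
tool_rot: [-1.949, 2.453, -0.009]
contact_force: [12.3, -4.7, -0.9]
gripper_width: 0.193
gripper_force: 30.0
[-20.64647695  39.36273942 153.82241763]
```

The bolt moved 50 mm and met its stop with 13 N. I release and rise.

```bash
python3 -m creep '0 0 0 0 -0.001 0 0.5;0 0 0 0 -0.001 0 0.5;0 0 0 0 0 0 0.5;0 0 0 0 0 0 0.5;0 0 0 0 0 -0.01 0.5;0 0 0 0 0 -0.02 0.5;0 0 0 0 0 -0.02 0.5;0 0 0 0 0 -0.01 0.5'
python3 -c "
from h import *
go(cw(0,-132,213),np.pi+CR[2]);snap('wrist','w3')"
```

```text
time_s: 9.63
ee_pos: [524.1, 186.3, 215.0]
tool_rot: [-1.951, 2.458, -0.002]
contact_force: [-0.1, 0.7, 0.4]
gripper_width: 0.49
gripper_force: 0.0
shift [ 0.1711 -0.0216  0.0017] len 0.1725
turn [-0.0029  0.002  -0.0009] shift after turn [ 0.1711 -0.0214  0.002 ]
```

View pics/w3.png

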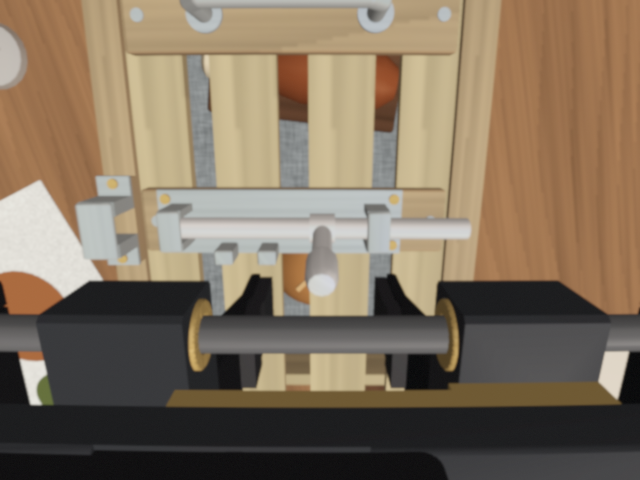

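The bolt's end is clear of the keeper, with the handle up at (322,270). I go to the right of the bow handle with the fingers shut.

```bash
python3 -m creep '-0.003 0.002 0 0.0214 -0.0027 0 0;0 0 0 0.0214 -0.0027 0 0;0 0 0 0.0214 -0.0027 0 0;0 0 0 0.0214 -0.0027 0 0;0 0 0 0.0214 -0.0027 0 0;0 0 0 0.0214 -0.0027 0 0;0 0 0 0.0214 -0.0027 0 0;0 0 0 0.0214 -0.0027 0 0'
python3 -m creep '0 0 0 0 0 0.014 0;0 0 0 0 0 0.014 0;0 0 0 0 0 0.014 0;0 0 0 0 0 0.014 0;0 0 0 0 0 0.014 0;0 0 0 0 0 0.013 0;0 0 0 0 0 0.01 0;0 0 0 0 0 0 0'
python3 -c "
from h import *
print(wc(tool()[:3,3]),tool()[:3,2])"
```

```text
time_s: 10.35
ee_pos: [504.4, 13.2, 211.5]
tool_rot: [1.949, -2.458, -0.003]
contact_force: [-0.0, -0.1, 0.1]
gripper_width: 0.025
gripper_force: 0.0
time_s: 11.02
ee_pos: [503.0, 13.6, 116.7]
tool_rot: [1.946, -2.456, -0.006]
contact_force: [-1.2, 0.1, 0.1]
gripper_width: 0.003
gripper_force: 0.0
[  -2.97104427 -133.80104377  116.67552443] [-0.00888177 -0.0023647  -0.99995776]
```

```bash
python3 -m creep '0 0 0 -0.008 0 0 0;0 0 0 -0.008 0 0 0;0 0 0 -0.008 0 0 0;0 0 0 -0.012 0 0 0;0 0 0 -0.012 0 0 0;0 0 0 -0.012 0 0 0;0 0 0 -0.012 0 0 0;0 0 0 -0.012 0 0 0'
python3 -m creep '0 0 0 -0.013 0 0 0;0 0 0 -0.013 0 0 0;0 0 0 -0.013 0 0 0;0 0 0 -0.013 0 0 0;0 0 0 -0.013 0 0 0;0 0 0 -0.013 0 0 0;0 0 0 -0.013 0 0 0;0 0 0 -0.013 0 0 0'
python3 -m creep '0 0 0 -0.008 0 0 0;0 0 0 -0.008 0 0 0;0 0 0 -0.008 0 0 0;0 0 0 -0.006 0 0 0;0 0 0 -0.005 0 0 0;0 0 0 -0.004 0 0 0;0 0 0 -0.003 0 0 0;0 0 0 0 0 0 0'
python3 -c "
from h import *
print(wc(tool()[:3,3]),tool()[:3,2])"
```

```text
time_s: 11.68
ee_pos: [525.0, 97.0, 119.7]
tool_rot: [1.951, -2.459, -0.0]
contact_force: [1.6, -4.2, 2.1]
gripper_width: 0.008
gripper_force: 2.1
time_s: 12.35
ee_pos: [548.0, 198.3, 118.8]
tool_rot: [1.949, -2.459, -0.002]
contact_force: [0.4, -4.7, 2.0]
gripper_width: 0.007
gripper_force: 2.1
time_s: 13.02
ee_pos: [557.5, 238.8, 118.5]
tool_rot: [1.95, -2.459, -0.003]
contact_force: [-0.3, 0.2, -0.8]
gripper_width: 0.002
gripper_force: 0.4
[ -0.75344563  97.84362181 118.52054685] [-3.23329178e-03 -3.27142557e-04 -9.99994719e-01]
```

```bash
python3 -m creep '0 0 0 -0.003 0 0 0;0 0 0 -0.003 0 0 0;0 0 0 -0.003 0 0 0;0 0 0 -0.003 0 0 0;0 0 0 0 0 0 0;0 0 0 0 0 0 0;0 0 0 0 0 0 0;0 0 0 0 0 0 0'
python3 -c "
from h import *
print(wc(tool()[:3,3]),tool()[:3,2])"
```

```text
time_s: 13.68
ee_pos: [558.9, 245.7, 118.6]
tool_rot: [1.944, -2.454, 0.002]
contact_force: [-0.1, -10.9, 3.3]
gripper_width: 0.007
gripper_force: 5.8
[ -1.01337783 104.89158962 118.57248769] [-0.00789274 -0.00800416 -0.99993682]
```

At the stop: 220 mm of travel and 11 N. I back off, rise, and look for the drumstick.

```bash
python3 -m creep '0 0 0 0.007 0 0 0;0 0 0 0.007 0 0 0;0 0 0 0.005 0 -0.008 0;0 0 0 0.01 0 -0.02 0;0 0 0 0.02 0 -0.025 0;0 0 0 0.02 0 -0.025 0;0 0 0 0.02 0 -0.02 1;0 0 0 0.02 0 -0.01 1'
python3 -c "
from h import *
go(cw(0,-75,225),CR[2]-np.pi/2);snap('top','t4')
z=load('t4');a=cv2.imread('pics/t4.png')[150:325,130:390];cv2.imwrite('pics/t4c.png',cv2.resize(a,None,fx=3,fy=3,interpolation=2))"
```

```text
time_s: 14.35
ee_pos: [537.2, 144.0, 231.1]
tool_rot: [-1.951, 2.457, -0.001]
contact_force: [0.8, -0.2, -0.3]
gripper_width: 0.084
gripper_force: 0.0
shift [0.076  0.0008 0.0059] len 0.0762
turn [-4.6000e-03  1.0000e-04 -1.5713e+00] shift after turn [-0.0008  0.076   0.0061]
```

View pics/t4c.png

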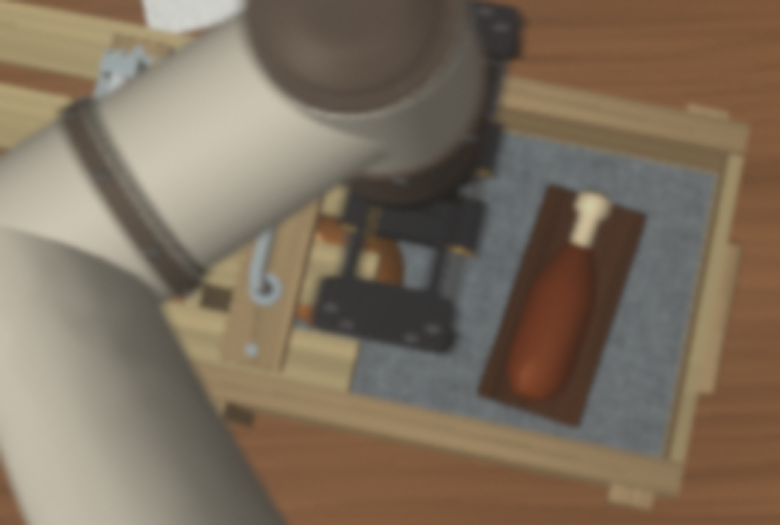

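The lid is open and the drumstick lies free. The base corners are at crop (550,185), (645,213), (578,425) and (480,393), with the bone end at the top.

```bash
python3 -c "
from h import *
z=load('t4')
uv=[(130+u/3,150+v/3) for u,v in [(550,185),(645,213),(578,425),(480,393)]]
P=onz(z,uv,20);print(P.round(1));c=P.mean(0)
a=(P[0]+P[1]-P[2]-P[3])/2;print('len',np.linalg.norm(a),'wid',np.linalg.norm(P[0]-P[1]),'yaw',np.arctan2(a[1],a[0]))
u=a/np.linalg.norm(a);print('c',c,wc(c));g=c-18*u;print('grasp',g,wc(g))
yaw=np.arctan2(a[1],a[0])-np.pi/2
go([g[0],g[1],225],yaw)
"
```

```text
[[605.8  78.4  20. ]
 [582.4   7.3  20. ]
 [424.3  61.9  20. ]
 [449.7 133.7  20. ]]
len 166.4269534633065 wid 74.82539984836075 yaw -0.3364647483473713
c [515.55449033  70.32334196  20.        ] [ -3.52540723 -75.73978955  20.        ]
grasp [498.56379114  76.26608048  20.        ] [-21.42021333 -73.79661832  20.        ]
shift [0.0721 0.022  0.0072] len 0.0758
turn [-5.1000e-03 -2.0000e-04 -1.4652e+00] shift after turn [-0.0143  0.074   0.0075]
```

```bash
python3 -m creep '0 0 -0.12 0.008 0.0015 0 1;0 0 -0.12 0.008 0.0025 0 1;0 0 -0.12 0.008 0.0035 0 1;0 0 -0.12 0.008 0.0045 0 1;0 0 -0.12 0.007 0.005 0 1;0 0 -0.12 0.006 0.006 0 1;0 0 -0.12 0.005 0.006 0 1;0 0 -0.12 0.004 0.007 0 1'
python3 -m creep '0 0 -0.12 0.003 0.007 0 1;0 0 -0.12 0.002 0.007 0 1;0 0 -0.12 0.001 0.007 0 1;0 0 -0.12 0 0.006 0 1;0 0 -0.025 0 0 0 1;0 0 0 0 0 0 1;0 0 0 0 0 0 1;0 0 0 0 0 0 1'
python3 -c "
from h import *
snap('wrist','w4');print(wc(tool()[:3,3]))
H=np.array(vision.calibration('wrist')['hand_eye'])
for f in('w4','w1','w2','w3'):
    z=load(f);d=z['d'];v,u=np.mgrid[200:480:4,0:640:4];uv=np.c_[u.ravel(),v.ravel()]
    T=z['E']@np.linalg.inv(H);Ti=np.linalg.inv(T)
    q=pts(z,uv)@Ti[:3,:3].T+Ti[:3,3]
    m=(d[uv[:,1],uv[:,0]]>0)&(q[:,2]<-20);q=q[m]
    h,e=np.histogram(q[:,2],np.arange(-190,-19,10));print(f,dict(zip(e[:-1].astype(int),h)))
    for lo in range(-120,-20,10):
        k=q[(q[:,2]>=lo)&(q[:,2]<lo+10)]
        if len(k):print(lo,k.min(0).round(),k.max(0).round())
    if f=='w1':break
"
```

```text
time_s: 15.07
ee_pos: [509.5, 82.0, 227.7]
tool_rot: [2.872, -1.273, -0.003]
contact_force: [-0.4, 0.8, 0.1]
gripper_width: 0.722
gripper_force: 0.0
time_s: 15.73
ee_pos: [497.3, 57.0, 227.5]
tool_rot: [3.096, -0.525, -0.004]
contact_force: [0.8, 0.2, 0.8]
gripper_width: 0.998
gripper_force: 0.0
[-18.31933329 -92.95561755 227.32953603]
w4 {np.int64(-190): np.int64(0), np.int64(-180): np.int64(0), np.int64(-170): np.int64(0), np.int64(-160): np.int64(0), np.int64(-150): np.int64(599), np.int64(-140): np.int64(2144), np.int64(-130): np.int64(911), np.int64(-120): np.int64(1893), np.int64(-110): np.int64(444), np.int64(-100): np.int64(104), np.int64(-90): np.int64(90), np.int64(-80): np.int64(111), np.int64(-70): np.int64(38), np.int64(-60): np.int64(56), np.int64(-50): np.int64(52), np.int64(-40): np.int64(62), np.int64(-30): np.int64(18)}
-120 [  10.  -68. -120.] [  37.   66. -110.]
-110 [   3.  -75. -110.] [  37.   73. -100.]
-100 [  -5.  -50. -100.] [ 35.  51. -90.]
-90 [-12. -49. -90.] [  9.  49. -80.]
-80 [-12. -49. -80.] [  2.  49. -70.]
-70 [-10. -55. -69.] [ 10.  55. -60.]
-60 
[... 357 characters left out ...]
12), np.int64(-120): np.int64(1882), np.int64(-110): np.int64(449), np.int64(-100): np.int64(103), np.int64(-90): np.int64(87), np.int64(-80): np.int64(112), np.int64(-70): np.int64(32), np.int64(-60): np.int64(67), np.int64(-50): np.int64(53), np.int64(-40): np.int64(57), np.int64(-30): np.int64(20)}
-120 [  10.  -68. -120.] [  37.   67. -110.]
-110 [   3.  -75. -110.] [  37.   73. -100.]
-100 [  -5.  -50. -100.] [ 29.  50. -90.]
-90 [-11. -49. -90.] [  9.  49. -80.]
-80 [-13. -49. -80.] [  3.  49. -70.]
-70 [-10. -55. -70.] [ 10.  55. -60.]
-60 [-10. -53. -60.] [ 10.  54. -50.]
-50 [ -0. -52. -50.] [ 10.  52. -40.]
-40 [ -6. -51. -40.] [ 10.  52. -30.]
-30 [ -8. -51. -30.] [ 10.  51. -25.]
```

View pics/w4.png

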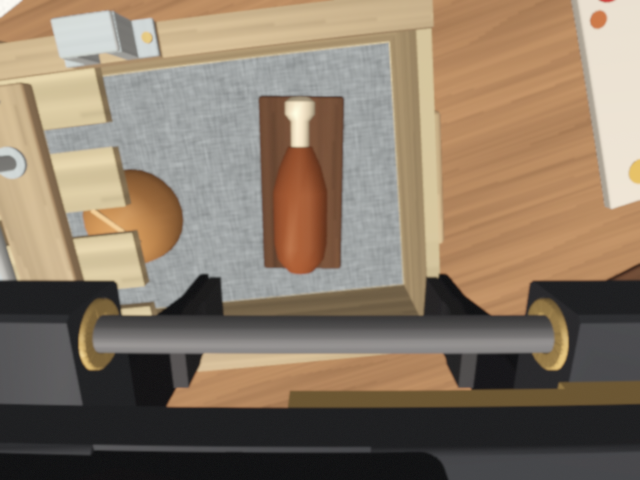

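The wrist view shows the drumstick base with corners (260,97), (343,97), (341,268) and (264,268). The meat is at (300,205), the bone points to crate +x, and the roll is at (132,215), undisturbed.

```bash
python3 -c "
from h import *
z=load('w4')
P=onz(z,[(260,97),(343,97),(341,268),(264,268)],20);c=P.mean(0)
a=(P[0]+P[1]-P[2]-P[3])/2;y=np.arctan2(a[1],a[0]);u=a/np.linalg.norm(a)
print('len',np.linalg.norm(a),np.linalg.norm(P[0]-P[1]),'yaw',y,'c',wc(c))
m=pts(z,[(300,205),(300,250),(300,120)]);print('meat',[wc(q).round(1) for q in m], 'roll',[wc(q).round(1) for q in onz(z,[(182,215)],35)])
print('lid edge',wc(onz(z,[(128,175)],116)[0]))
g=c-16*u;print(wc(g));G=wc(g);t=cw(G[0],G[1]+13,150)
go(t,y-np.pi/2)
"
```

```text
len 167.26562181121193 76.53080315225789 yaw -0.3439532755312506 c [ -6.10462292 -74.39098245  20.        ]
meat [array([-13.7, -74.2,  71. ]), array([-54.4, -69. ,  69.3]), array([ 56.4, -81.8,  51.8])] roll [array([-17.9,  42. ,  35. ])]
lid edge [ 31.24241557  45.6362348  116.        ]
[-21.9977367  -72.54465246  20.        ]
shift [-0.0071 -0.033   0.0773] len 0.0843
turn [0.0018 0.0024 0.0079] shift after turn [-0.0075 -0.0328  0.0773]
```

```bash
python3 -m creep '0.002 0.002 0.008 -0.0015 -0.0062 0 1;0 0 0 -0.0015 -0.0062 0.005 1;0 0 0 -0.0015 -0.0062 0.015 1;0 0 0 -0.0015 -0.0062 0.015 1;0 0 0 -0.0015 -0.0062 0.015 1;0 0 0 0 0 0.015 1;0 0 0 0 0 0.008 1;0 0 0 0 0 0 1'
python3 -c "
from h import *
print(wc(tool()[:3,3]));go(cw(-22,-61,2),-.344-np.pi/2)"
```

```text
time_s: 16.45
ee_pos: [499.0, 88.2, 151.9]
tool_rot: [3.093, -0.537, -0.008]
contact_force: [0.2, -0.3, -0.0]
gripper_width: 1.004
gripper_force: 0.0
[-23.74339741 -62.04740707 151.89338426]
shift [ 0.0023 -0.0018  0.1499] len 0.1499
turn [0.0035 0.0043 0.0003] shift after turn [ 0.0016 -0.0012  0.1499]
```

```bash
python3 -m creep '0.0035 0.0043 0 0.0016 -0.0012 0.012 1;0 0 0 0 0 0.014 1;0 0 0 0 0 0.014 1;0 0 0 0 0 0.014 1;0 0 0 0 0 0.014 1;0 0 0 0 0 0.012 1;0 0 0 0 0 0.01 1;0 0 0 0 0 0 1'
python3 -m creep '0 0 0 0 0 0.01 1;0 0 0 0 0 0.01 1;0 0 0 0 0 0.01 1;0 0 0 0 0 0.01 1;0 0 0 0 0 0.01 1;0 0 0 0 0 0.006 1;0 0 0 0 0 0.003 1;0 0 0 0 0 0 1'
python3 -c "
from h import *
print(wc(tool()[:3,3]))"
```

```text
time_s: 17.12
ee_pos: [501.8, 88.7, 62.8]
tool_rot: [-3.094, 0.538, -0.002]
contact_force: [-0.6, -0.1, 1.0]
gripper_width: 1.0
gripper_force: 0.0
time_s: 17.78
ee_pos: [502.4, 88.8, 4.2]
tool_rot: [-3.094, 0.537, -0.004]
contact_force: [0.6, -0.2, 0.4]
gripper_width: 1.003
gripper_force: 0.0
[-20.5400379  -60.69056844   4.22382589]
```

```bash
python3 -m creep '0 0 0 0 0 0 0.8;0 0 0 0 0 0 0.7;0 0 0 0 0 0 0.7;0 0 0 0 0 0 0.6;0 0 0 0 0 0 0.6;0 0 0 0 0 0 0.5;0 0 0 0 0 0 0.4;0 0 0 0 0 0 0.3'
python3 -m creep '0 0 0 0 0 0 0.3;0 0 0 0 0 0 0.3;0 0 0 0 0 0 0.3;0 0 0 0 0 0 0.3;0 0 0 0 0 -0.002 0.3;0 0 0 0 0 -0.004 0.3;0 0 0 0 0 -0.006 0.3;0 0 0 0 0 0 0.3'
```

```text
time_s: 18.45
ee_pos: [502.7, 88.9, 5.3]
tool_rot: [-3.093, 0.537, -0.006]
contact_force: [-1.9, -1.4, 1.3]
gripper_width: 0.564
gripper_force: 29.9
time_s: 19.12
ee_pos: [503.9, 89.8, 18.2]
tool_rot: [-3.091, 0.536, -0.01]
contact_force: [-0.3, 0.9, -1.2]
gripper_width: 0.566
gripper_force: 29.9
```

Gripped at 49 mm. Lifting straight up.

```bash
python3 -m creep '0 0 0 0 0 -0.012 0.3;0 0 0 0 0 -0.015 0.3;0 0 0 0 0 -0.02 0.3;0 0 0 0 0 -0.02 0.3;0 0 0 0 0 -0.02 0.3;0 0 0 0 0 -0.02 0.3;0 0 0 0 0 -0.02 0.3;0 0 0 0 0 -0.02 0.3'
python3 -c "
from h import *
snap('wrist','w5');snap('scene','s5');print(tool()[:3,3]);z=load('w5')
go([490,-350,180],-.02-np.pi/2)
a=cv2.imread('pics/w5.png');b=cv2.imread('pics/s5.png')[120:370,180:440]
cv2.imwrite('pics/w5c.png',np.hstack([cv2.resize(a,(440,330)),cv2.resize(b,(343,330),interpolation=3)]))"
```

```text
time_s: 19.78
ee_pos: [502.0, 89.0, 165.2]
tool_rot: [-3.092, 0.537, -0.007]
contact_force: [0.2, -0.0, -2.5]
gripper_width: 0.568
gripper_force: 29.9
[504.60794936  89.90141923 167.72479557]
shift [ 0.1343  0.4191 -0.0147] len 0.4403
turn [-0.0073 -0.0114 -0.323 ] shift after turn [-0.0058  0.4401 -0.0123]
```

View pics/w5c.png

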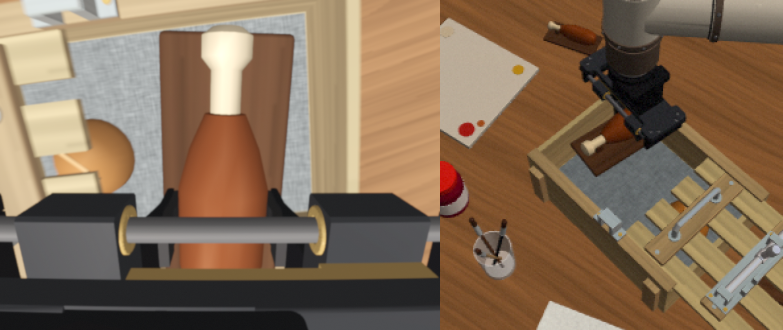

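The drumstick is held level with the bone forward; the lid is open and the roll is undisturbed. Next I get the base's offset in the tool frame.

```bash
python3 -c "
from h import *
z=load('w5');H=np.array(vision.calibration('wrist')['hand_eye']);Ti=np.linalg.inv(z['E']@np.linalg.inv(H))
for P in pts(z,[(236,50),(424,55),(250,180),(405,180),(240,120),(415,120)]):print((Ti[:3,:3]@P+Ti[:3,3]).round(1),P.round(1))
z=load('s5')
u=proj(z,cw(0,120,169)[None]);print('bow px if open',u,'crop',(u-[180,120])*[343/260,330/250])"
python3 -m creep '0 0 -0.08 0.0084 0.0262 -0.001 0.3;0 0 -0.08 0.0063 0.0268 -0.001 0.3;0 0 -0.08 0.0042 0.0272 -0.001 0.3;0 0 -0.08 0.002 0.0275 -0.001 0.3;0 0 0 0 0.0275 -0.001 0.3;0 0 0 0 0.0275 -0.001 0.3;0 0 0 0 0.0275 -0.001 0.3;0 0 0 0 0.0275 -0.001 0.3'
python3 -m creep '0 0 0 -0.001 0.0275 0 0.3;0 0 0 -0.001 0.0275 0 0.3;0 0 0 -0.001 0.0275 0 0.3;0 0 0 0 0.0275 0 0.3;0 0 0 0 0.0275 0 0.3;0 0 0 0 0.0275 0 0.3;0 0 0 0 0.0275 0 0.3;0 0 0 0 0.0275 0 0.3'
python3 -c "
from h import *
go([490,-350,100],-.02-np.pi/2);print(tool()[:3,3])"
```

```text
[ 99.1 -34.1 -14.8] [606.7  87.6 180.5]
[ 97.4  40.5 -14. ] [580.   18.  179.4]
[ 47.8 -30.7 -15.6] [557.2 101.7 181.1]
[ 47.6  35.3 -14.3] [534.8  39.7 179.6]
[ 72.4 -34.1 -13.7] [581.5  96.6 179.2]
[ 72.3  38.1 -14.4] [557.1  28.6 179.7]
bow px if open [[373.89538966 275.96092479]] crop [[255.79276406 205.86842072]]
time_s: 20.55
ee_pos: [495.1, -132.3, 170.4]
tool_rot: [-3.139, 0.038, -0.004]
contact_force: [0.2, 0.7, -1.6]
gripper_width: 0.567
gripper_force: 29.9
time_s: 21.22
ee_pos: [487.0, -352.0, 169.5]
tool_rot: [-3.138, 0.038, -0.004]
contact_force: [0.2, -0.4, -1.8]
gripper_width: 0.563
gripper_force: 29.9
shift [ 0.0028 -0.0018  0.0695] len 0.0696
turn [-0.0034 -0.0025 -0.0041] shift after turn [ 0.003  -0.002   0.0695]
[ 487.00016933 -351.95868774  169.49879491]
```

```bash
python3 -m creep '-0.003 -0.002 0 0.003 -0.002 0.014 0.3;0 0 0 0 0 0.018 0.3;0 0 0 0 0 0.02 0.3;0 0 0 0 0 0.02 0.3;0 0 0 0 0 0.02 0.3;0 0 0 0 0 0.02 0.3;0 0 0 0 0 0.015 0.3;0 0 0 0 0 0.01 0.3'
python3 -m creep '0 0 0 0 0 0.006 0.3;0 0 0 0 0 0.004 0.3;0 0 0 0 0 0.003 0.3;0 0 0 0 0 0.002 0.3;0 0 0 0 0 0.001 0.3;0 0 0 0 0 0 0.3;0 0 0 0 0 0 0.3;0 0 0 0 0 0 0.3'
```

```text
time_s: 21.88
ee_pos: [489.3, -348.3, 30.8]
tool_rot: [-3.14, 0.038, 0.003]
contact_force: [-0.4, 0.6, -1.8]
gripper_width: 0.567
gripper_force: 29.9
time_s: 22.55
ee_pos: [491.5, -349.5, 18.9]
tool_rot: [3.14, -0.037, 0.005]
contact_force: [0.8, 0.6, -1.2]
gripper_width: 0.566
gripper_force: 29.9
```

```bash
python3 -m creep '0 0 0 0 0 0.003 0.3;0 0 0 0 0 0.002 0.3;0 0 0 0 0 0.002 0.3;0 0 0 0 0 0.001 0.3;0 0 0 0 0 0.001 0.3;0 0 0 0 0 0 0.3;0 0 0 0 0 0 0.3;0 0 0 0 0 0 0.3'
python3 -m creep '0 0 0 0 0 0.001 0.3;0 0 0 0 0 0 0.3;0 0 0 0 0 0.001 0.3;0 0 0 0 0 0 0.3;0 0 0 0 0 0 0.3;0 0 0 0 0 0 0.3;0 0 0 0 0 0 0.3;0 0 0 0 0 0 0.3'
```

```text
time_s: 23.22
ee_pos: [491.3, -349.4, 9.4]
tool_rot: [3.14, -0.037, 0.004]
contact_force: [-0.3, -0.1, -1.8]
gripper_width: 0.569
gripper_force: 29.9
time_s: 23.88
ee_pos: [491.3, -349.4, 7.5]
tool_rot: [3.14, -0.037, 0.004]
contact_force: [0.4, -1.0, -0.5]
gripper_width: 0.563
gripper_force: 29.9
```

```bash
python3 -m creep '0 0 0 0 0 0.001 0.3;0 0 0 0 0 0 0.3;0 0 0 0 0 0 0.3;0 0 0 0 0 0 0.3;0 0 0 0 0 0 0.3;0 0 0 0 0 0 0.3;0 0 0 0 0 0 0.3;0 0 0 0 0 0 0.3'
```

```text
time_s: 24.55
ee_pos: [491.3, -349.5, 7.3]
tool_rot: [3.14, -0.037, 0.004]
contact_force: [-1.6, 0.8, 5.5]
gripper_width: 0.569
gripper_force: 29.9
```

Contact: the force has gone to +5.5 N. I release slowly, then rise and look.

```bash
python3 -m creep '0 0 0 0 0 0 0.6;0 0 0 0 0 0 0.65;0 0 0 0 0 0 0.7;0 0 0 0 0 0 0.8;0 0 0 0 0 0 0.9;0 0 0 0 0 0 1;0 0 0 0 0 0 1;0 0 0 0 0 0 1'
python3 -m creep '0 0 0 0 0 0 1;0 0 0 0 0 0 1;0 0 0 0 0 -0.005 1;0 0 0 0 0 -0.01 1;0 0 0 0 0 -0.015 1;0 0 0 0 0 -0.02 1;0 0 0 0 0 -0.02 1;0 0 0 0 0 -0.02 1'
python3 -m creep '0 0 0 0 0 -0.02 1;0 0 0 -0.02 0 -0.02 1;0 0 0 -0.02 0 -0.02 1;0 0 0 -0.02 0 -0.02 1;0 0 0 -0.02 0 -0.02 1;0 0 0 -0.02 0 -0.02 1;0 0 0 0 0 0 1;0 0 0 0 0 0 1'
python3 -c "
from h import *
snap('scene','s6');snap('top','t6');b=cv2.imread('pics/s6.png')[100:400,120:440];a=cv2.imread('pics/t6.png')[90:360,130:590]
cv2.imwrite('pics/f.png',np.vstack([cv2.resize(a,(511,300),interpolation=3),np.pad(b,((0,0),(0,191),(0,0)))]))
z=load('t6');print('bow',proj(z,cw(0,120,169)[None]),'edge',proj(z,np.array([cw(-80,52,116),cw(80,52,116)])),'bolt tip',proj(z,cw(-150,250,147)[None]))"
```

```text
time_s: 25.22
ee_pos: [491.2, -349.3, 6.2]
tool_rot: [3.14, -0.037, 0.003]
contact_force: [0.1, -0.5, -0.5]
gripper_width: 0.965
gripper_force: 0.0
time_s: 25.88
ee_pos: [491.1, -349.3, 98.3]
tool_rot: [3.14, -0.037, 0.005]
contact_force: [0.5, -0.1, -0.1]
gripper_width: 1.001
gripper_force: 0.0
time_s: 26.55
ee_pos: [390.8, -347.1, 218.6]
tool_rot: [3.138, -0.038, 0.011]
contact_force: [-0.2, -1.0, -0.6]
gripper_width: 0.996
gripper_force: 0.0
bow [[220.69858858 217.85921979]] edge [[248.68472251 267.5412553 ]
 [265.92914858 193.09747301]] bolt tip [[143.11903306 279.51130555]]
```

View pics/f.png

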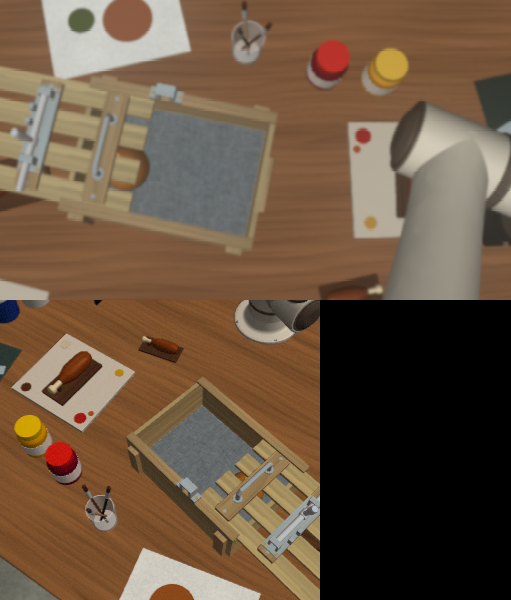

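The drumstick sits upright and wholly on the board, and everything else is untouched. A precise check of the lid's travel against 220 mm follows, by matching the bow handle and bolt patches.

```bash
python3 -c "
from h import *
g=lambda f:cv2.resize(cv2.cvtColor(load(f)['p'],cv2.COLOR_RGB2GRAY),None,fx=4,fy=4,interpolation=cv2.INTER_CUBIC)
A,B=g('top0'),g('t6');z=load('t6')
for n,P,w in(('bow',(0,-100,160),(14,34)),('plate',(-60,30,135),(12,16))):
    u0=proj(z,cw(*P)[None])[0];c=(u0*4).round().astype(int);t=A[c[1]-4*w[1]:c[1]+4*w[1],c[0]-4*w[0]:c[0]+4*w[0]]
    for q in (210,215,220,225): print(n,q,(proj(z,cw(P[0],P[1]+q,P[2])[None])[0]-u0).round(2))
    m=cv2.matchTemplate(B,t,cv2.TM_CCOEFF_NORMED);m[:, c[0]-4*w[0]-160:]=-1
    _,v,_,l=cv2.minMaxLoc(m);print(n,'found',v,(np.array(l)-[c[0]-4*w[0],c[1]-4*w[1]])/4)
"
```

```text
bow 210 [-103.52  -20.98]
bow 215 [-105.94  -21.47]
bow 220 [-108.36  -21.96]
bow 225 [-110.77  -22.45]
bow found 0.5548998713493347 [-112.5     7.75]
plate 210 [-99.52 -20.77]
plate 215 [-101.82  -21.25]
plate 220 [-104.12  -21.73]
plate 225 [-106.41  -22.22]
plate found 0.7081374526023865 [-110.5   -1.5]
```

The template matches were poor, so I discount them. The fingers stopped at y = 104.9, which puts the bar at 119.9, i.e. 220 mm of travel. They met 11 N there, against 4–5 N while sliding, and the slat edge agrees with the prediction. Handing in.

```bash
python3 -c "
from h import *
print(order.finish_job())"
```

```text
the job is handed in; nothing more can be done
None
```

The job is handed in: the bolt is unlocked and fully drawn, the lid is slid to its stop, and the drumstick stands upright and wholly on the painting board, with the roll, jars and brush pot left where they were.

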